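Bin the failed ring, hold up the clean pin in the tongs

ROBOT

A 6-joint arm with a two-finger parallel gripper is mounted at the origin on a cart in front of the work surface, level with it; the furniture and walls round the work are solid. World frame = base frame: x ahead of the robot, y to its left, z up, the work surface at z = 0. Lengths are in m, angles in rad, forces in N, time in s.
With the tool pointing down it reaches from about 0.35 to 0.775 m from the base axis. Payload 5.5 kg.
Tool frame: the origin (TCP) lies midway between the tips of the shut fingers; the grasp point (between the pads) lies grasp_offset behind it (grasp_offset is the distance from the TCP to the grasp point, in m); z points along the fingers, y is the line along which they close (so a half turn about z gives the same grasp; the last joint's range is limited). The gripper opens to 85 mm and grips with 20 to 120 N. Pads are 22 mm wide; open, the fingers measure 114 mm over their backs; the gripper's body (76 mm by 85 mm) begins 54 mm behind the grasp point. The pads swing forward as they close: fully open they stand 13 mm farther back than shut.
Start: joints at [1.199, 0.313, 0.046, 1.304, 0, 1.431], TCP at [0.132, 0.56, 0.231] pointing down, gripper open.
Joint ranges: [-2.76, 2.76], [-0.86, 1.69], [-1.03, 1.26], [-2.2, 2.34], [-1.47, 1.5], [-3.14, 3.14]. Speed limits (rad/s): [2.57, 2.57, 3.14, 3.14, 3.14, 3.14].

INTERFACE

Orientations are given as a unit quaternion [x, y, z, w].
In Python, from bench import * gives the robot as it stands.
- The arm moves only by the tool play_rows, never from a script. Its argument "motion" is a list of rows, each an object with "delta_rot": the turn, a rotation vector about the tool's x, y, z each as a share of 2 rad, from -1 to 1, a list of three; "dp": the shift along the tool's x, y, z each as a share of 200 mm, from -1 to 1, a list of three; "jaw": the closure, from -1 (fully open) to 1 (shut). In form: [{"delta_rot": [ax, ay, az], "dp": [x, y, z], "jaw": jaw}, ...]. A call has exactly 5 rows; each row is the pose to reach, as a shift and turn from the pose commanded when the call began, along the tool's axes at that moment; what a row does not reach only later rows make up. A row lasts 1/12 s, in which the tool goes at most 41.7 mm and 7.16 degrees, less where a joint would pass 70% of its speed; a pose out of reach is approached as far as the arm can. A call with a number of a shift or a turn outside -1 to 1 is refused whole. A call with a gripper value outside its range is refused whole. The fingers move at their own pace and stop on an object; "force" is the grip in N (left out, the last holds). Time passes only in rows, so rows that repeat a pose let the fingers close, or fill a call up. It gives the time, the measured TCP pose, the force, the opening and the grip force at its end, in the units of the state.
- state(): the state, without advancing time (a new reading comes with each control period).
- capture(name): name is "scene" or "top"; returns a dict with "img" (384x512x3 uint8, red, green, blue), "depth" (384x512 float32, m along the optical axis (not along the pixel's ray), 0 where there is no reading), "camera_matrix" (3x3 intrinsics, pixels), "position" and "attitude" of the camera in the world. Camera axes: x right, y up, looking along -z (the intrinsics and any distortion apply to the point x, -y, -z); pixel columns grow to the right and rows downward; lengths in m; the calibration is good to about 2 mm. A picture is of the moment at which its call begins.
- job_done(): hands the job in; it is judged then, once.
The state is a dict: "time": time; "q": joint angles; "qd": joint speeds; "effort": joint torques, N m; "tool_pos": TCP position; "tcp_rot": TCP orientation; "contact_force": force on the tool from outside, world axes, zero at the start; "moment": the same for the moment, N m; "finger_gap": finger opening in m; "finger_force": force on a finger pad.
Only numpy, scipy, OpenCV 4.12 (cv2) and the standard library are available. Lean on these libraries where they do the work, as an engineer would, in place of code of your own. Each camera call takes 0.05 s, during which the arm holds its last target. There are 200 camera calls.

TASK

The steel bearing ring has failed inspection: drop it into the open parts bin and let go of it. Then pick up the specimen tongs and take the cleaned turned pin in their jaws, without ever touching the pin with the gripper, and hold it up, upright, about 15 cm above the bench. Finish while still holding it there in the closed tongs, and leave the grease tin and the round test block where they are.

Things in the scene. Friction and masses are not known exactly. Their poses are not given: they have to be found in the camera images.
- ring_center (a point): centre (half-way up) of the plain steel bearing ring, outer diameter 52 mm, bore about 36 mm, 15 mm high, 0.14 kg, lying flat on the bench; it can be gripped across its outside
- ring: the same bearing ring; origin at the centre of its underside
- bin: open blue parts bin, 110 mm along its x, 150 mm along its y, loose, 0.5 kg; origin at the centre of its underside. Walls 3 mm thick, 50 mm high, only the -x wall is 30 mm; floor 3 mm thick (some washers are drawn on the floor, they are flat)
- tongs: steel specimen tongs lying flat, 190 mm long, 30 mm high, 0.13 kg. Origin: at the pivot (rear end), on the underside; x runs along the middle line from the pivot to the jaws, z is up when they lie as found. Two arms, left (+y) and right (-y), swing in the xy plane, mirror each other, and are sprung open. On opening the gripper they spring open again
- tongs_grip (a point): point half-way between the two black rubber grip sleeves (70 to 130 mm ahead of the pivot), 100 mm ahead of the pivot, 15 mm above the underside; axes as the tongs. Width over the sleeves: 58 mm open, 32 mm closed on the pin. Squeeze here across y, from above: the spring pushes back 6 N per side when open, 10 N when closed; squeezed by 5 to 10 mm they can be lifted with the jaws still open
- tongs_jaws (a point): the point half-way between the two jaws, 170 mm ahead of the pivot and 15 mm above the tongs' underside; axes as the tongs. The jaws are rubber-lined shallow V pads, 36 mm long, 26 mm high; when the tongs are open they stand about 60 mm apart at the lips, so that they can be lowered over the pin from above, one each side
- tongs_left (a joint): angle of the left arm (the right arm mirrors it), rad: 0 = sprung fully open, about 0.13 = closed on the 25 mm pin, 0.165 = fully shut
- pin_center (a point): centre (half-way up) of the dark turned pin standing upright on the bench, 63 mm tall; the lower 43 mm have 25 mm diameter, above that a neck of 16 mm diameter; z points to its neck; about 0.16 kg
- pin: the same turned pin; origin at the centre of its underside
- tin: round flat grease tin, 64 mm across, 31 mm high, a bystander; origin at the centre of its underside
- steel_disc: round pale steel test block, 64 mm across, 12 mm high, lying on the mat, a bystander; origin at the centre of its underside
There are look-alikes about, which are no part of the job. Leave any blue look-alike of the ring alone.

How it is judged:
By the outcome, as a careful person would: the job done as asked, in the order asked, and still so for the second after the job is handed in, while the arm keeps its last pose, push and grip.
It also fails if it takes over 54 s, if anything falls off the work surface, if the arm or the gripper's body presses on something with over 40 N, if the wrist force passes 120 N, or if a joint passes its speed limit or range.

## Working session

There is one attempt and no reset: what is moved stays moved. The work goes in short steps, Python scripts to look and compute and a tool call to move; the robot and the scene stay as the last step left them, time stands still between calls to the robot, and variables do not carry over. Pictures are saved under pics/ and viewed, at most 13 in all, crops included, and the job is handed in when it is done.

Besides the shell and the picture viewer there is one more tool, called after ">>>" as name([rows], argument=value, ...), one row to a line, values as JSON. play_rows: Moves the arm, as the interface text tells. Its arguments: {"type":"object","properties":{"motion":{"type":"array"},"force":{"type":"number"}},"required":["motion"]}

```bash
ls; mkdir -p pics; python3 - <<'E'
from bench import *
import cv2,numpy as np,pickle
s=state();print(s)
d={}
for n in("scene","top"):
    c=capture(n);d[n]=c;cv2.imwrite(f"pics/{n}0.png",c["img"][:,:,::-1]);print(n,c["camera_matrix"],c["position"],c["attitude"],[k for k in c])
pickle.dump(d,open("c0.pkl","wb"))
try: print(grasp_offset)
except Exception as e: print(e)
E
```

```text
pics
{'time': 0.0, 'q': array([ 1.19941864e+00,  3.14016698e-01,  4.49485930e-02,  1.30358627e+00,
       -9.63619675e-06,  1.43120982e+00]), 'qd': array([ 0.0001803 , -0.00119711,  0.00092363, -0.00126142,  0.00100753,
        0.00097615]), 'effort': array([ 9.62009690e-04, -4.80624390e+01,  2.98532152e+01,  1.90689712e-02,
        2.26275738e-04,  4.58361328e-06]), 'tool_pos': array([0.13190363, 0.55913168, 0.23038717]), 'tcp_rot': array([ 1.15636264e-01,  9.93291192e-01, -9.00087360e-04, -2.30113812e-04]), 'contact_force': array([0.71125996, 0.06777427, 0.29613026]), 'moment': array([-0.03674145, -0.02677587,  0.01072935]), 'finger_force': 0.0, 'finger_gap': 0.08528187346336226}
scene [[419.47489588   0.         253.06725619]
 [  0.         419.47489588 193.79047415]
 [  0.           0.           1.        ]] [0.12442469 0.89814537 0.47334381] [-0.12731197  0.53405396  0.80709197 -0.21721093] ['img', 'depth', 'camera_matrix', 'position', 'attitude']
top [[392.46574316   0.         251.04108648]
 [  0.         392.46574316 190.49319889]
 [  0.           0.           1.        ]] [0.41472256 0.07735465 1.19876238] [-0.05704169  0.0485695   0.70941621 -0.70079661] ['img', 'depth', 'camera_matrix', 'position', 'attitude']
0.0187
```

View pics/scene0.png

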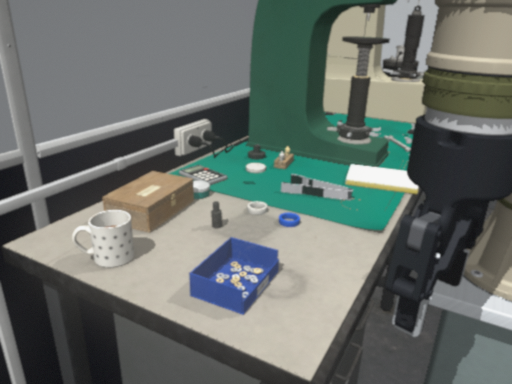

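View pics/top0.png

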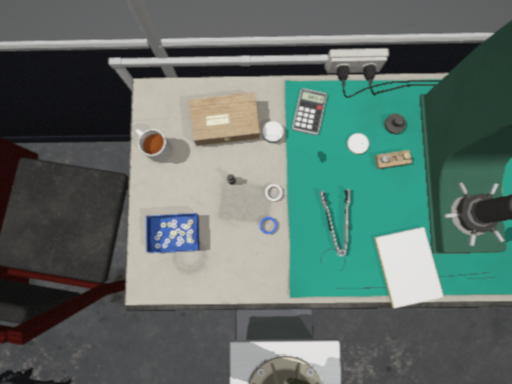

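The scene view shows the pin at (216,215), the white steel ring at (257,208) with a blue look-alike at (289,220), the bin at (235,273) and the tongs at (318,188). In the top view they are: pin (231,179), ring (274,192), bin (173,233), tongs with pivot at (342,253) and jaws at (323,195)/(348,192), tin (273,131), disc (358,143).

```bash
cat > h.py <<'E'
import numpy as np,cv2,pickle
from scipy.spatial.transform import Rotation as R
def cloud(c):
    K=c["camera_matrix"];d=c["depth"];v,u=np.mgrid[:d.shape[0],:d.shape[1]]
    p=np.stack([(u-K[0,2])/K[0,0]*d,-(v-K[1,2])/K[1,1]*d,-d],-1)
    return p@R.from_quat(c["attitude"]).as_matrix().T+c["position"]
def ray(c,u,v,z):
    K=c["camera_matrix"];r=R.from_quat(c["attitude"]).apply([(u-K[0,2])/K[0,0],-(v-K[1,2])/K[1,1],-1])
    p=np.array(c["position"]);return p+r*(z-p[2])/r[2]
E
python3 - <<'E'
from h import *
np.set_printoptions(precision=4,suppress=True)
d=pickle.load(open("c0.pkl","rb"))
for n in d:
    c=d[n];P=cloud(c);z=P[...,2]
    ok=(c["depth"]>0)&(P[...,0]>.25)&(P[...,0]<.85)&(abs(P[...,1])<.6)
    print(n,"bench z",np.median(z[ok&(abs(z)<.01)]))
    m=(ok&(z>.006)&(z<.12)).astype(np.uint8)
    k,l,st,ce=cv2.connectedComponentsWithStats(m)
    for i in range(1,k):
        if st[i,4]<12: continue
        q=P[l==i];print(st[i,:5],q.min(0),q.max(0),q.mean(0),c["img"][l==i].mean(0).astype(int))
t=d["top"];s=d["scene"]
for nm,u,v,z in(("ring",274,192,.0075),("pin",231,179,.06),("piv",342,253,.03),("jl",323,195,.03),("jr",348,192,.03)):print(nm,ray(t,u,v,z))
big=np.vstack([cv2.resize(t["img"][110:265,140:365],None,fx=3.5,fy=3.5,interpolation=cv2.INTER_CUBIC)]);cv2.imwrite("pics/z0.png",big[:,:,::-1])
E
```

```text
scene bench z -4.7011306168631695e-05
[ 248  117  169   76 6111] [ 0.2506 -0.5997  0.0061] [ 0.8496 -0.2754  0.1199] [ 0.5551 -0.4354  0.0523] [102 124 110]
[247 163  20   9 143] [ 0.7033 -0.2718  0.0062] [ 0.764  -0.2075  0.0174] [ 0.7306 -0.2349  0.0132] [206 210 202]
[  73  168  155   98 5844] [ 0.6854 -0.1383  0.006 ] [0.85   0.4404 0.0923] [0.7551 0.2528 0.05  ] [162 152 136]
[281 173  73  26 989] [ 0.393  -0.2071  0.0061] [ 0.5909 -0.1156  0.0337] [ 0.4956 -0.1608  0.0204] [123 132 131]
[212 201  11  26 225] [0.6116 0.1429 0.0061] [0.6367 0.1675 0.0643] [0.622  0.1582 0.0343] [92 91 86]
[248 201  20  12 159] [ 0.5575 -0.0026  0.0061] [0.6091 0.0506 0.0171] [0.5834 0.0265 0.0123] [190 192 183]
[279 212  21  13 185] [0.4596 0.0145 0.006 ] [0.5113 0.0709 0.0169] [0.4845 0.0451 0.012 ] [ 73 105 182]
[365 225  20   5  65] [ 0.2723 -0.0483  0.0061] [ 0.3144 -0.0142  0.0125] [ 0.2913 -0.0274  0.0086] [ 39 126 107]
[ 190  237   90   75 3299] [0.4065 0.249  0.006 ] [0.5222 0.4055 0.052 ] [0.4674 0.3327 0.0274] [ 73  88 133]
[231 261  11  10  52] [0.4765 0.2724 0.006 ] [0.5031 0.304  0.0
[... 2229 characters left out ...]
 [200 200 182]
[180 231   6   5  15] [0.4606 0.2919 0.0063] [0.4729 0.3071 0.0138] [0.4666 0.2993 0.0083] [175 179 175]
[165 237   5   6  15] [0.4402 0.3395 0.0064] [0.4554 0.3526 0.015 ] [0.4463 0.3454 0.0094] [176 182 199]
[177 236   8  11  42] [0.428  0.2947 0.0064] [0.4579 0.3153 0.0154] [0.4432 0.3063 0.0096] [182 186 198]
[290 272   7  12  26] [ 0.3157 -0.0402  0.0061] [ 0.3476 -0.0218  0.0099] [ 0.3298 -0.0326  0.0076] [ 47 156 135]
[290 283  15  15 116] [ 0.275  -0.0623  0.006 ] [ 0.3158 -0.0201  0.0166] [ 0.291  -0.0346  0.009 ] [ 56 153 133]
ring [0.5886 0.0203 0.0075]
pin [0.6214 0.1488 0.06  ]
piv [ 0.402  -0.1743  0.03  ]
jl [ 0.5743 -0.1253  0.03  ]
jr [ 0.5824 -0.2005  0.03  ]
```

View pics/z0.png

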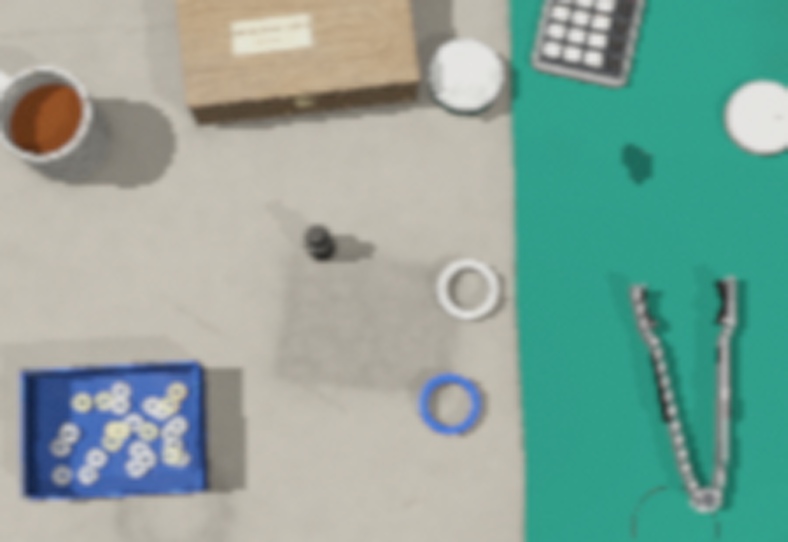

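The zoom shows the ring at (468,289), the pin at (320,242) and the tongs with pivot (706,497) and jaws at (643,300)/(728,297). The bin is nearly square to the axes. Next I'll measure the tongs' and bin's yaw and check for tall obstacles.

```bash
cat >> h.py <<'E'
def to(s,*targets):
    """targets: (x,y,z,yaw) yaw = direction of -tool x in world; prints dp/rot shares from current pose"""
    T=R.from_quat(s["tcp_rot"]);Rt=R.from_euler("y",np.pi)
    for x,y,z,a in targets:
        dp=T.inv().apply(np.array([x,y,z])-s["tool_pos"])/.2
        rv=(T.inv()*R.from_euler("z",a)*Rt).as_rotvec()/2
        print("dp",dp.round(3),"rot",rv.round(3))
E
python3 - <<'E'
from h import *
np.set_printoptions(precision=4,suppress=True)
d=pickle.load(open("c0.pkl","rb"))
for n in d:
    c=d[n];P=cloud(c);X,Y,Z=np.moveaxis(P,-1,0);ok=c["depth"]>0
    m=ok&(X>.38)&(X<.61)&(Y<-.1)&(Y>-.225)&(Z>.012)&(Z<.045)
    print(n,"tongs",np.sum(m))
    mid=[]
    for x in np.arange(.39,.61,.02):
        q=m&(X>x)&(X<=x+.02)
        if q.sum()>3: print(round(x+.01,2),Y[q].min().round(4),Y[q].max().round(4),((Y[q].min()+Y[q].max())/2).round(4),Z[q].max().round(3),X[q].min().round(4),X[q].max().round(4))
    b=ok&(X>.38)&(X<.55)&(Y>.23)&(Y<.42)&(Z>.02)&(Z<.06)
    print("bin",cv2.minAreaRect(np.float32(P[b][:,:2])))
    for lo,hi,nm in((X<.43,0,'-x'),(X>.505,0,'+x'),(Y<.27,0,'-y'),(Y>.385,0,'+y')): print(nm,np.percentile(Z[b&lo],97))
    t=ok&(X>.3)&(X<.9)&(abs(Y)<.45)&(Z>.1)
    for y in np.arange(-.45,.45,.1):
        q=t&(Y>y)&(Y<y+.1); 
        if q.sum()>20: print("tall y",round(y,2),"x",X[q].min(),"z",Z[q].min(),Z[q].max(),q.sum())
from bench import state
to(state(),(.585,.023,.2,0),(.585,.023,.0,0))
E
```

```text
scene tongs 809
0.4 -0.1796 -0.1585 -0.169 0.034 0.393 0.4099
0.42 -0.1891 -0.1528 -0.1709 0.032 0.4104 0.43
0.44 -0.1912 -0.1479 -0.1696 0.033 0.4303 0.45
0.46 -0.1933 -0.1394 -0.1664 0.033 0.4506 0.4694
0.48 -0.1955 -0.1349 -0.1652 0.033 0.47 0.4897
0.5 -0.1976 -0.1336 -0.1656 0.032 0.4901 0.5098
0.52 -0.1974 -0.1304 -0.1639 0.032 0.5101 0.5299
0.54 -0.2006 -0.1212 -0.1609 0.032 0.5305 0.5499
0.56 -0.2052 -0.1185 -0.1619 0.032 0.5503 0.5697
0.58 -0.2071 -0.1156 -0.1613 0.031 0.5702 0.5885
bin ((0.46444711089134216, 0.32716894149780273), (0.11146820336580276, 0.15281452238559723), 2.5857350826263428)
-x 0.049460825075279144
+x 0.05008994040816279
-y 0.04987818782106514
+y 0.05022801712433347
tall y -0.45 x 0.46048418522219275 z 0.10010677896741144 0.515327031768244 2557
top tongs 385
0.4 -0.1836 -0.1643 -0.174 0.037 0.3962 0.4079
0.42 -0.1873 -0.1566 -0.1719 0.038 0.4106 0.4284
0.44 -0.1912 -0.1522 -0.1717 0.034 0.4309 0.4492
0.46 -0.1927 -0.1449 -0.1688 0.036 0.4513 0.4695
0.48 -0.1963 -0.1416 -0.169 0.037 0.4701 0.49
0.5 -0.1977 -0.1386 -0.1682 0.035 0.4906 0.5086
0.52 -0.1975 -0.1356 -0.1666 0.036 0.5103 0.5296
0.54 -0.2015 -0.1282 -0.1649 0.036 0.5313 0.5494
0.56 -0.2029 -0.1234 -0.1632 0.034 0.5505 0.5694
0.58 -0.2042 -0.1194 -0.1618 0.034 0.5701 0.5894
bin ((0.46689942479133606, 0.3245418667793274), (0.11005587875843048, 0.15148185193538666), 2.474156141281128)
-x 0.051558841142398434
+x 0.05336930874034306
-y 0.051938555855969584
+y 0.051966801253513134
tall y -0.45 x 0.49751393416405265 z 0.10295113170872416 0.4454798268505802 552
dp [-2.821 -2.089  0.155] rot [-0.001 -0.    -0.116]
dp [-2.821 -2.087  1.155] rot [-0.001 -0.    -0.116]
```

>>> play_rows([
  {"delta_rot": [0, 0, -0.116], "dp": [-0.9, -0.66, 0], "jaw": -1},
  {"delta_rot": [0, 0, -0.116], "dp": [-0.9, -0.66, 0], "jaw": -1},
  {"delta_rot": [0, 0, -0.116], "dp": [-0.9, -0.66, 0], "jaw": -1},
  {"delta_rot": [0, 0, -0.116], "dp": [-0.9, -0.66, 0], "jaw": -1},
  {"delta_rot": [0, 0, -0.116], "dp": [-0.9, -0.66, 0], "jaw": -1},
], force=40)

```text
time: 0.52
tool_pos: [0.2664, 0.4011, 0.2309]
tcp_rot: [-0.001, 1.0, -0.0, -0.0]
contact_force: [1.3, 0.9, -0.0]
finger_gap: 0.0857
finger_force: 0.0
```

```bash
python3 - <<'E'
from h import *
from bench import state
s=state();print(s["time"],s["tool_pos"],s["tcp_rot"]);to(s,(.585,.023,.2,0),(.585,.023,.0,0))
E
```

```text
0.5167 [0.26637615 0.40108939 0.23089799] [-5.93511185e-04  9.99999777e-01 -2.44194953e-04 -1.82439332e-04]
dp [-1.591 -1.892  0.155] rot [-0.    -0.     0.001]
dp [-1.591 -1.892  1.155] rot [-0.    -0.     0.001]
```

>>> play_rows([
  {"delta_rot": [0, 0, 0], "dp": [-0.66, -0.78, 0], "jaw": -1},
  {"delta_rot": [0, 0, 0], "dp": [-0.66, -0.78, 0], "jaw": -1},
  {"delta_rot": [0, 0, 0], "dp": [-0.66, -0.78, 0], "jaw": -1},
  {"delta_rot": [0, 0, 0], "dp": [-0.66, -0.78, 0], "jaw": -1},
  {"delta_rot": [0, 0, 0], "dp": [-0.66, -0.78, 0], "jaw": -1},
])

```text
time: 0.93
tool_pos: [0.3989, 0.2447, 0.2311]
tcp_rot: [0.0, 1.0, -0.0, -0.0]
contact_force: [0.6, 0.9, -0.5]
finger_gap: 0.0857
finger_force: 0.0
```

>>> play_rows([
  {"delta_rot": [0, 0, 0], "dp": [-0.66, -0.78, 0.1], "jaw": -1},
  {"delta_rot": [0, 0, 0], "dp": [-0.66, -0.78, 0.1], "jaw": -1},
  {"delta_rot": [0, 0, 0], "dp": [-0.66, -0.78, 0.1], "jaw": -1},
  {"delta_rot": [0, 0, 0], "dp": [-0.66, -0.78, 0.1], "jaw": -1},
  {"delta_rot": [0, 0, 0], "dp": [-0.66, -0.78, 0.1], "jaw": -1},
])

```text
time: 1.35
tool_pos: [0.5309, 0.0887, 0.2107]
tcp_rot: [0.0, 1.0, 0.0, -0.0]
contact_force: [0.1, 0.8, 0.3]
finger_gap: 0.0855
finger_force: 0.0
```

>>> play_rows([
  {"delta_rot": [0, 0, 0], "dp": [-0.27, -0.328, 0], "jaw": -1},
  {"delta_rot": [0, 0, 0], "dp": [-0.27, -0.328, 0], "jaw": -1},
  {"delta_rot": [0, 0, 0], "dp": [-0.27, -0.328, 0.2], "jaw": -1},
  {"delta_rot": [0, 0, 0], "dp": [-0.27, -0.328, 0.4], "jaw": -1},
  {"delta_rot": [0, 0, 0], "dp": [-0.27, -0.328, 0.6], "jaw": -1},
])

```text
time: 1.77
tool_pos: [0.585, 0.024, 0.09]
tcp_rot: [0.001, 1.0, 0.0, 0.001]
contact_force: [0.3, 0.3, -0.7]
finger_gap: 0.0856
finger_force: 0.0
```

```bash
python3 - <<'E'
from h import *
from bench import *
s=state();print(s["time"],s["tool_pos"],s["tcp_rot"])
c=capture("scene");cv2.imwrite("pics/s1.png",cv2.resize(c["img"][130:290,180:360],None,fx=3.5,fy=3.5,interpolation=cv2.INTER_CUBIC)[:,:,::-1])
E
```

```text
1.7667 [0.58500529 0.02397283 0.09001632] [9.48657233e-04 9.99999200e-01 1.68802198e-05 8.36021305e-04]
```

View pics/s1.png

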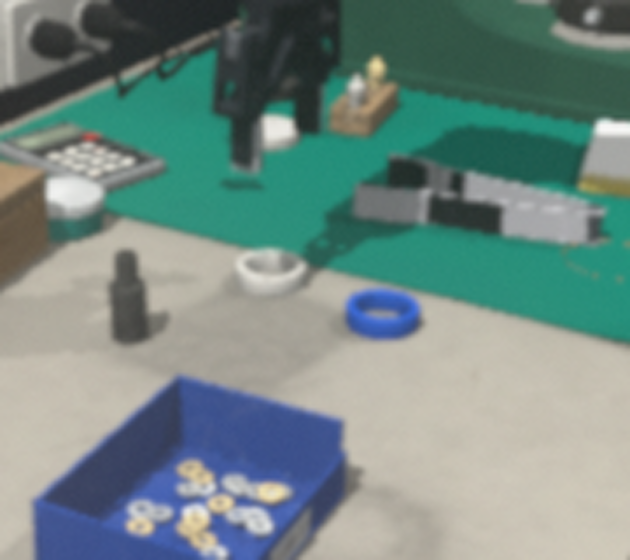

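The picture shows the fingers above the ring, with the ring at (270,270) in the crop. I'll descend and grip.

>>> play_rows([
  {"delta_rot": [0, 0, 0], "dp": [0, 0, 0.18], "jaw": -1},
  {"delta_rot": [0, 0, 0], "dp": [0, 0, 0.32], "jaw": -1},
  {"delta_rot": [0, 0, 0], "dp": [0, 0, 0.4], "jaw": -1},
  {"delta_rot": [0, 0, 0], "dp": [0, 0, 0.445], "jaw": -0.8},
  {"delta_rot": [0, 0, 0], "dp": [0, 0, 0.445], "jaw": -0.5},
])

```text
time: 2.23
tool_pos: [0.5824, 0.0255, 0.0008]
tcp_rot: [-0.0, 1.0, 0.0, -0.002]
contact_force: [-0.8, 0.3, 0.2]
finger_gap: 0.0664
finger_force: 0.0
```

>>> play_rows([
  {"delta_rot": [0, 0, 0], "dp": [0, 0, 0], "jaw": 0.2},
  {"delta_rot": [0, 0, 0], "dp": [0, 0, 0], "jaw": 0.2},
  {"delta_rot": [0, 0, 0], "dp": [0, 0, 0], "jaw": 0.2},
  {"delta_rot": [0, 0, 0], "dp": [0, 0, 0], "jaw": 0.2},
  {"delta_rot": [0, 0, 0], "dp": [0, 0, 0], "jaw": 0.2},
])

```text
time: 2.65
tool_pos: [0.5853, 0.0252, 0.0038]
tcp_rot: [-0.0, 1.0, -0.0, 0.001]
contact_force: [0.4, 0.5, 4.5]
finger_gap: 0.0498
finger_force: 42.2
```

>>> play_rows([
  {"delta_rot": [0, 0, 0], "dp": [0, 0, -0.03], "jaw": 0.2},
  {"delta_rot": [0, 0, 0], "dp": [0, 0, -0.1], "jaw": 0.2},
  {"delta_rot": [0, 0, 0], "dp": [0, 0, -0.25], "jaw": 0.2},
  {"delta_rot": [0, 0, 0], "dp": [0, 0, -0.4], "jaw": 0.2},
  {"delta_rot": [0, 0, 0], "dp": [0, 0, -0.55], "jaw": 0.2},
])

```text
time: 3.07
tool_pos: [0.5831, 0.0253, 0.1133]
tcp_rot: [-0.0, 1.0, 0.0, -0.001]
contact_force: [0.8, -0.0, -1.7]
finger_gap: 0.0498
finger_force: 42.0
```

```bash
python3 - <<'E'
from h import *
from bench import *
s=state();print(s["time"],s["tool_pos"],s["finger_gap"],s["finger_force"],s["contact_force"])
c=capture("scene");cv2.imwrite("pics/s2.png",cv2.resize(c["img"][110:270,190:370],None,fx=3.5,fy=3.5,interpolation=cv2.INTER_CUBIC)[:,:,::-1])
to(s,(.465,.326,.13,.044),(.465,.326,.02,.044))
E
```

```text
3.0667 [0.58311996 0.02532356 0.11329562] 0.049839994109424336 42.04911253778846 [ 0.75263786 -0.01981447 -1.67931242]
dp [ 0.591  1.503 -0.082] rot [ 0.    -0.001 -0.022]
dp [0.59  1.503 0.468] rot [ 0.    -0.001 -0.022]
```

View pics/s2.png

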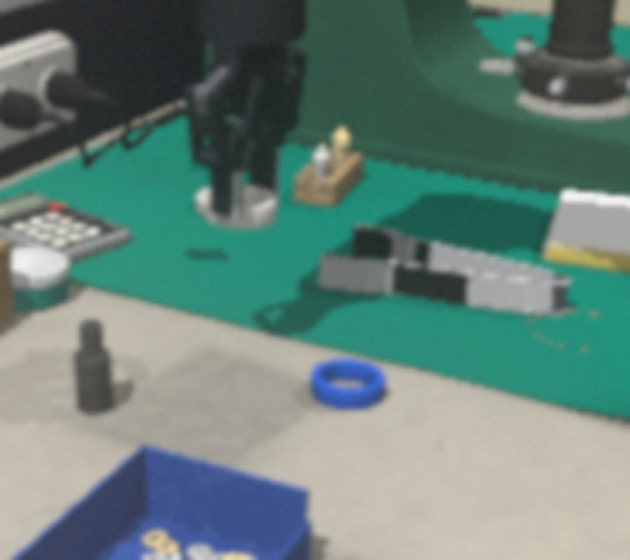

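The ring is held level at (235,205) in the crop. I'm carrying it to the bin.

>>> play_rows([
  {"delta_rot": [0, 0, 0], "dp": [0.05, 0.12, -0.05], "jaw": 0.2},
  {"delta_rot": [0, 0, 0], "dp": [0.12, 0.3, -0.1], "jaw": 0.2},
  {"delta_rot": [0, 0, 0], "dp": [0.19, 0.48, -0.1], "jaw": 0.2},
  {"delta_rot": [0, 0, -0.022], "dp": [0.26, 0.66, -0.1], "jaw": 0.2},
  {"delta_rot": [0, 0, -0.022], "dp": [0.33, 0.84, -0.1], "jaw": 0.2},
])

```text
time: 3.53
tool_pos: [0.5171, 0.1944, 0.1328]
tcp_rot: [-0.022, 1.0, 0.0, 0.0]
contact_force: [0.1, 0.1, -1.4]
finger_gap: 0.0496
finger_force: 42.1
```

>>> play_rows([
  {"delta_rot": [0, 0, 0], "dp": [0.08, 0.2, 0], "jaw": 0.2},
  {"delta_rot": [0, 0, 0], "dp": [0.15, 0.4, 0], "jaw": 0.2},
  {"delta_rot": [0, 0, 0], "dp": [0.21, 0.55, 0], "jaw": 0.2},
  {"delta_rot": [0, 0, 0], "dp": [0.23, 0.67, 0], "jaw": 0.2},
  {"delta_rot": [0, 0, 0], "dp": [0.23, 0.67, 0], "jaw": 0.2},
])

```text
time: 3.95
tool_pos: [0.4642, 0.3292, 0.1325]
tcp_rot: [-0.025, 1.0, 0.001, -0.0]
contact_force: [1.0, -0.2, -1.4]
finger_gap: 0.0499
finger_force: 42.2
```

```bash
python3 - <<'E'
from h import *
from bench import *
s=state();print(s["time"],s["tool_pos"],s["finger_gap"],s["finger_force"],s["contact_force"])
to(s,(.465,.326,.13,.044),(.465,.326,.018,.044))
E
```

```text
3.95 [0.46416694 0.32924768 0.13250075] 0.04988042710789642 42.17477061407408 [ 0.95784778 -0.23017727 -1.44386306]
dp [-0.003 -0.016  0.012] rot [ 0.001 -0.     0.003]
dp [-0.003 -0.018  0.572] rot [ 0.001 -0.     0.003]
```

>>> play_rows([
  {"delta_rot": [0, 0, 0], "dp": [0, -0.01, 0.15], "jaw": 0.2},
  {"delta_rot": [0, 0, 0], "dp": [0, -0.01, 0.32], "jaw": 0.2},
  {"delta_rot": [0, 0, 0], "dp": [0, -0.01, 0.47], "jaw": 0.2},
  {"delta_rot": [0, 0, 0], "dp": [0, -0.01, 0.56], "jaw": 0.2},
  {"delta_rot": [0, 0, 0], "dp": [0, -0.01, 0.6], "jaw": 0.2},
])

```text
time: 4.37
tool_pos: [0.4639, 0.3214, 0.0091]
tcp_rot: [-0.022, 1.0, -0.001, -0.003]
contact_force: [-1.0, 0.2, -1.0]
finger_gap: 0.0499
finger_force: 42.2
```

>>> play_rows([
  {"delta_rot": [0, 0, 0], "dp": [0, 0, 0], "jaw": -0.6},
  {"delta_rot": [0, 0, 0], "dp": [0, 0, 0], "jaw": -0.6},
  {"delta_rot": [0, 0, 0], "dp": [0, 0, 0], "jaw": -0.6},
  {"delta_rot": [0, 0, 0], "dp": [0, 0, 0], "jaw": -0.6},
  {"delta_rot": [0, 0, 0], "dp": [0, 0, -0.05], "jaw": -0.6},
])

```text
time: 4.78
tool_pos: [0.466, 0.3229, 0.0226]
tcp_rot: [-0.022, 1.0, -0.0, -0.0]
contact_force: [-0.4, -0.7, 0.3]
finger_gap: 0.0682
finger_force: 0.0
```

>>> play_rows([
  {"delta_rot": [0, 0, 0], "dp": [0, 0, -0.15], "jaw": -0.6},
  {"delta_rot": [0, 0, 0], "dp": [0, 0, -0.35], "jaw": -0.6},
  {"delta_rot": [0, 0, 0], "dp": [0, 0, -0.55], "jaw": -0.6},
  {"delta_rot": [0, 0, 0], "dp": [0, 0, -0.75], "jaw": -0.6},
  {"delta_rot": [0, 0, 0], "dp": [0, 0, -0.9], "jaw": -1},
])

```text
time: 5.2
tool_pos: [0.467, 0.3236, 0.208]
tcp_rot: [-0.022, 1.0, 0.001, 0.003]
contact_force: [1.5, 0.5, 0.0]
finger_gap: 0.0788
finger_force: 0.0
```

```bash
python3 - <<'E'
from h import *
from bench import *
s=state();print(s["time"],s["tool_pos"],s["finger_gap"],s["finger_force"],s["contact_force"])
c=capture("scene");cv2.imwrite("pics/s3.png",cv2.resize(c["img"][140:330,160:370],None,fx=3,fy=3,interpolation=cv2.INTER_CUBIC)[:,:,::-1])
to(s,(.5025,-.166,.15,.06),(.5025,-.166,-.002,.06))
E
```

```text
5.2 [0.46699472 0.32355331 0.20800563] 0.07879076473406052 0.0 [1.50697556 0.51195587 0.04002592]
dp [-0.067 -2.454  0.284] rot [ 0.001  0.003 -0.008]
dp [-0.063 -2.456  1.044] rot [ 0.001  0.003 -0.008]
```

View pics/s3.png

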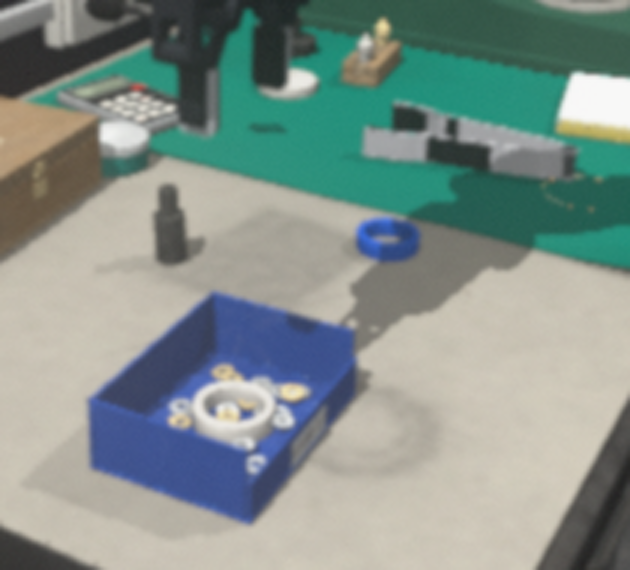

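The ring lies flat in the bin at (233,410) in the crop, released. Now for the tongs.

>>> play_rows([
  {"delta_rot": [0, 0, 0], "dp": [-0.03, -1, 0], "jaw": -1},
  {"delta_rot": [0, 0, 0], "dp": [-0.03, -1, 0], "jaw": -1},
  {"delta_rot": [0, 0, 0], "dp": [-0.03, -1, 0], "jaw": -1},
  {"delta_rot": [0, 0, 0], "dp": [-0.03, -1, 0], "jaw": -1},
  {"delta_rot": [0, 0, 0], "dp": [-0.03, -1, 0], "jaw": -1},
])

```text
time: 5.67
tool_pos: [0.481, 0.1213, 0.2039]
tcp_rot: [-0.022, 1.0, -0.0, 0.001]
contact_force: [1.3, 0.3, 0.1]
finger_gap: 0.0855
finger_force: 0.0
```

>>> play_rows([
  {"delta_rot": [0, 0, -0.008], "dp": [-0.03, -1, 0.1], "jaw": -1},
  {"delta_rot": [0, 0, -0.008], "dp": [-0.03, -1, 0.1], "jaw": -1},
  {"delta_rot": [0, 0, -0.008], "dp": [-0.03, -1, 0.1], "jaw": -1},
  {"delta_rot": [0, 0, -0.008], "dp": [-0.03, -1, 0.1], "jaw": -1},
  {"delta_rot": [0, 0, -0.008], "dp": [-0.03, -1, 0.1], "jaw": -1},
])

```text
time: 6.08
tool_pos: [0.496, -0.0788, 0.1836]
tcp_rot: [-0.03, 1.0, -0.001, 0.001]
contact_force: [0.9, 0.6, 0.2]
finger_gap: 0.0854
finger_force: 0.0
```

```bash
python3 - <<'E'
from h import *
from bench import *
s=state();print(s["time"],s["tool_pos"])
to(s,(.5025,-.166,.06,.06),(.5025,-.166,-.002,.06))
E
```

```text
6.0833 [ 0.49596915 -0.07877832  0.1836301 ]
dp [-0.005 -0.436  0.619] rot [-0.001  0.001 -0.   ]
dp [-0.005 -0.436  0.929] rot [-0.001  0.001 -0.   ]
```

>>> play_rows([
  {"delta_rot": [0, 0, 0], "dp": [0, -0.2, 0], "jaw": -1},
  {"delta_rot": [0, 0, 0], "dp": [0, -0.36, 0.08], "jaw": -1},
  {"delta_rot": [0, 0, 0], "dp": [0, -0.436, 0.25], "jaw": -1},
  {"delta_rot": [0, 0, 0], "dp": [0, -0.436, 0.42], "jaw": -1},
  {"delta_rot": [0, 0, 0], "dp": [0, -0.436, 0.56], "jaw": -1},
])

```text
time: 6.5
tool_pos: [0.5012, -0.1648, 0.0699]
tcp_rot: [-0.029, 1.0, -0.0, 0.001]
contact_force: [-0.0, 0.3, 0.2]
finger_gap: 0.0858
finger_force: 0.0
```

```bash
python3 - <<'E'
from h import *
from bench import *
s=state();print(s["time"],s["tool_pos"])
c=capture("top");t=cv2.resize(c["img"][170:280,290:400],None,fx=5,fy=5,interpolation=cv2.INTER_CUBIC)
cv2.imwrite("pics/t4.png",t[:,:,::-1])
c=capture("scene");cv2.imwrite("pics/s4.png",cv2.resize(c["img"][140:240,250:390],None,fx=5,fy=5,interpolation=cv2.INTER_CUBIC)[:,:,::-1])
to(s,(.5025,-.166,.06,.06),(.5025,-.166,-.002,.06))
E
```

```text
6.5 [ 0.50121194 -0.16475364  0.06990233]
dp [-0.006 -0.007  0.05 ] rot [-0.     0.001 -0.001]
dp [-0.005 -0.006  0.36 ] rot [-0.     0.001 -0.001]
```

View pics/s4.png

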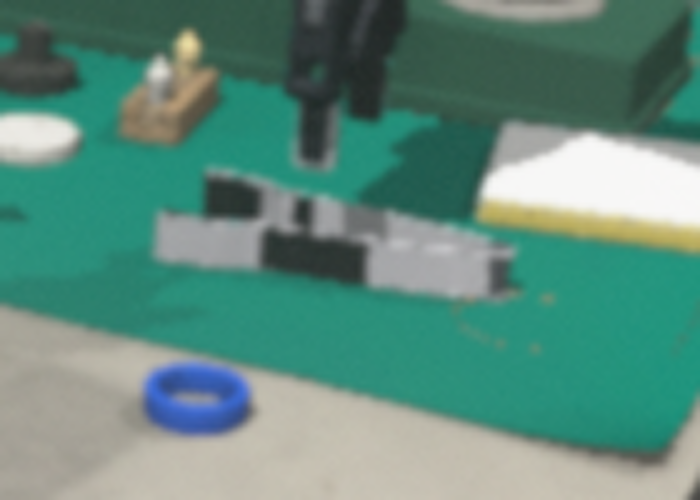

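The near finger is right over the black sleeve at (315,165) in the crop, so I'll descend and squeeze lightly.

>>> play_rows([
  {"delta_rot": [0, 0, 0], "dp": [-0.006, -0.006, 0.12], "jaw": -1},
  {"delta_rot": [0, 0, 0], "dp": [-0.006, -0.006, 0.22], "jaw": -1},
  {"delta_rot": [0, 0, 0], "dp": [-0.006, -0.006, 0.29], "jaw": -1},
  {"delta_rot": [0, 0, 0], "dp": [-0.006, -0.006, 0.33], "jaw": -0.8},
  {"delta_rot": [0, 0, 0], "dp": [-0.006, -0.006, 0.33], "jaw": -0.5},
])

```text
time: 7.02
tool_pos: [0.5025, -0.1639, 0.0048]
tcp_rot: [-0.03, 1.0, 0.0, -0.0]
contact_force: [0.4, 0.2, -0.6]
finger_gap: 0.0662
finger_force: 0.0
```

>>> play_rows([
  {"delta_rot": [0, 0, 0], "dp": [0, 0, 0], "jaw": -0.3},
  {"delta_rot": [0, 0, 0], "dp": [0, 0, 0], "jaw": -0.2},
  {"delta_rot": [0, 0, 0], "dp": [0, 0, 0], "jaw": -0.2},
  {"delta_rot": [0, 0, 0], "dp": [0, 0, 0], "jaw": -0.2},
  {"delta_rot": [0, 0, 0], "dp": [0, 0, 0], "jaw": -0.2},
])

```text
time: 7.43
tool_pos: [0.5042, -0.1647, 0.0068]
tcp_rot: [-0.03, 1.0, -0.001, 0.002]
contact_force: [-1.1, -0.0, 7.9]
finger_gap: 0.0516
finger_force: 7.5
```

>>> play_rows([
  {"delta_rot": [0, 0, 0], "dp": [0, 0, -0.01], "jaw": -0.14},
  {"delta_rot": [0, 0, 0], "dp": [0, 0, -0.04], "jaw": -0.14},
  {"delta_rot": [0, 0, 0], "dp": [0, 0, -0.12], "jaw": -0.14},
  {"delta_rot": [0, 0, 0], "dp": [0, 0, -0.24], "jaw": -0.14},
  {"delta_rot": [0, 0, 0], "dp": [0, 0, -0.36], "jaw": -0.14},
])

```text
time: 7.85
tool_pos: [0.5014, -0.1637, 0.077]
tcp_rot: [-0.03, 1.0, 0.001, -0.001]
contact_force: [-0.4, 0.0, -1.4]
finger_gap: 0.0488
finger_force: 7.0
```

>>> play_rows([
  {"delta_rot": [0, 0, 0], "dp": [0, 0, -0.12], "jaw": -0.14},
  {"delta_rot": [0, 0, 0], "dp": [0, 0, -0.24], "jaw": -0.14},
  {"delta_rot": [0, 0, 0], "dp": [0, 0, -0.36], "jaw": -0.14},
  {"delta_rot": [0, 0, 0], "dp": [0, 0, -0.44], "jaw": -0.14},
  {"delta_rot": [0, 0, 0], "dp": [0, 0, -0.46], "jaw": -0.14},
])

```text
time: 8.27
tool_pos: [0.5038, -0.1649, 0.1721]
tcp_rot: [-0.03, 1.0, -0.001, 0.002]
contact_force: [0.6, -0.7, -1.5]
finger_gap: 0.0486
finger_force: 7.0
```

```bash
python3 - <<'E'
from h import *
from bench import *
s=state();print(s["time"],s["tool_pos"],s["finger_gap"],s["finger_force"],s["contact_force"],s["moment"])
c=capture("scene");cv2.imwrite("pics/s5.png",cv2.resize(c["img"][70:220,230:390],None,fx=3.8,fy=3.8,interpolation=cv2.INTER_CUBIC)[:,:,::-1])
pickle.dump({"scene":c,"top":capture("top"),"s":s},open("c5.pkl","wb"))
to(s,(.556,.152,.17,.06))
E
```

```text
8.2667 [ 0.5038493  -0.16487798  0.17213671] 0.04858075016631041 6.962515956256539 [ 0.61450674 -0.73728542 -1.49606559] [-0.03737305 -0.06424753  0.03104849]
dp [-0.356  1.566  0.008] rot [-0.001  0.002  0.   ]
```

View pics/s5.png

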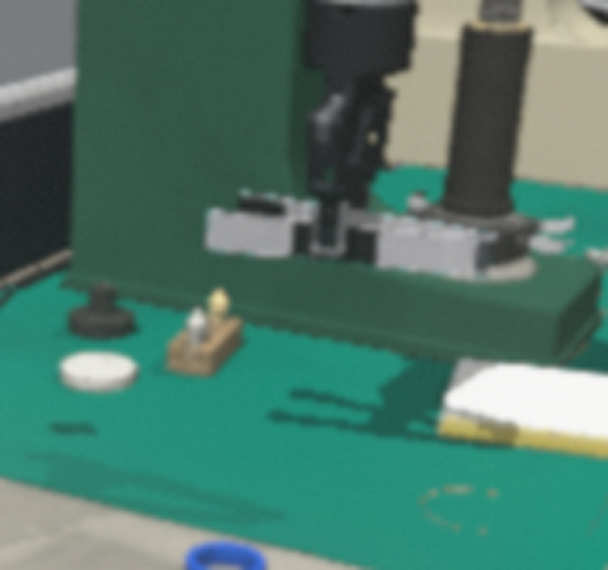

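The tongs are lifted and look level, with jaws at (205–290,230) in the crop. I'll measure their tilt and where the jaws sit relative to the TCP.

```bash
python3 - <<'E'
from h import *
np.set_printoptions(precision=4,suppress=True)
d=pickle.load(open("c5.pkl","rb"))
for n in("scene","top"):
    P=cloud(d[n]);X,Y,Z=np.moveaxis(P,-1,0)
    m=(d[n]["depth"]>0)&(X>.38)&(X<.62)&(Y<-.11)&(Y>-.225)&(Z>.14)&(Z<.205)
    for x in np.arange(.39,.61,.02):
        q=m&(X>x)&(X<=x+.02)
        if q.sum()>3: print(n,round(x+.01,2),"y",Y[q].min().round(4),Y[q].max().round(4),((Y[q].min()+Y[q].max())/2).round(4),"z",Z[q].min().round(4),Z[q].max().round(4),"x",X[q].min().round(4),X[q].max().round(4),q.sum())
E
```

```text
scene 0.4 y -0.1805 -0.1604 -0.1704 z 0.167 0.1976 x 0.3923 0.4099 87
scene 0.42 y -0.1887 -0.1524 -0.1705 z 0.1681 0.1971 x 0.4104 0.4299 103
scene 0.44 y -0.1885 -0.148 -0.1683 z 0.1691 0.1965 x 0.4302 0.4498 101
scene 0.46 y -0.1907 -0.1402 -0.1655 z 0.1677 0.1962 x 0.4503 0.4698 105
scene 0.48 y -0.1902 -0.1326 -0.1614 z 0.1681 0.2041 x 0.4704 0.4898 114
scene 0.5 y -0.1981 -0.1228 -0.1604 z 0.1683 0.2048 x 0.4901 0.5099 130
scene 0.52 y -0.1445 -0.134 -0.1393 z 0.1686 0.2041 x 0.5101 0.53 69
scene 0.54 y -0.1924 -0.1273 -0.1599 z 0.1691 0.1956 x 0.5302 0.5498 106
scene 0.56 y -0.1946 -0.1223 -0.1584 z 0.1676 0.1967 x 0.5501 0.57 115
scene 0.58 y -0.1934 -0.1192 -0.1563 z 0.168 0.1962 x 0.5704 0.589 103
top 0.4 y -0.1697 -0.1641 -0.1669 z 0.1696 0.198 x 0.3981 0.4085 18
top 0.42 y -0.1856 -0.1568 -0.1712 z 0.1654 0.1974 x 0.4108 0.4288 36
top 0.44 y -0.1861 -0.1537 -0.1699 z 0.1689 0.199 x 0.4309 0.4496 50
top 0.46 y -0.1875 -0.1453 -0.1664 z 0.1666 0.1984 x 0.4507 0.4699 57
top 0.48 y -0.1864 -0.1429 -0.1647 z 0.1711 0.1992 x 0.4708 0.4895 38
top 0.5 y -0.1377 -0.1314 -0.1345 z 0.1789 0.2013 x 0.4904 0.4941 4
top 0.52 y -0.1426 -0.139 -0.1408 z 0.1658 0.1964 x 0.5175 0.5291 16
top 0.54 y -0.1404 -0.1308 -0.1356 z 0.1666 0.1971 x 0.5306 0.5493 28
top 0.56 y -0.1932 -0.1272 -0.1602 z 0.1676 0.1995 x 0.5509 0.5698 75
top 0.58 y -0.1935 -0.1242 -0.1589 z 0.169 0.1962 x 0.5701 0.5899 83
```

```bash
python3 - <<'E'
from h import *
from bench import *
s=state();to(s,(.558,.146,.172,.06))
E
```

```text
dp [-0.369  1.533 -0.014] rot [-0.001  0.001  0.   ]
```

>>> play_rows([
  {"delta_rot": [0, 0, 0], "dp": [-0.02, 0.08, 0], "jaw": -0.14},
  {"delta_rot": [0, 0, 0], "dp": [-0.05, 0.22, 0], "jaw": -0.14},
  {"delta_rot": [0, 0, 0], "dp": [-0.09, 0.38, 0], "jaw": -0.14},
  {"delta_rot": [0, 0, 0], "dp": [-0.13, 0.54, 0], "jaw": -0.14},
  {"delta_rot": [0, 0, 0], "dp": [-0.17, 0.7, 0], "jaw": -0.14},
])

```text
time: 8.78
tool_pos: [0.5267, -0.021, 0.1664]
tcp_rot: [-0.03, 1.0, 0.0, -0.002]
contact_force: [-0.0, -0.6, -1.0]
finger_gap: 0.0491
finger_force: 7.0
```

>>> play_rows([
  {"delta_rot": [0, 0, 0], "dp": [-0.04, 0.16, 0], "jaw": -0.14},
  {"delta_rot": [0, 0, 0], "dp": [-0.08, 0.32, 0], "jaw": -0.14},
  {"delta_rot": [0, 0, 0], "dp": [-0.12, 0.48, 0], "jaw": -0.14},
  {"delta_rot": [0, 0, 0], "dp": [-0.16, 0.64, 0], "jaw": -0.14},
  {"delta_rot": [0, 0, 0], "dp": [-0.19, 0.76, 0], "jaw": -0.14},
])

```text
time: 9.2
tool_pos: [0.5556, 0.1341, 0.1663]
tcp_rot: [-0.031, 1.0, 0.0, -0.002]
contact_force: [-0.3, -0.2, -1.3]
finger_gap: 0.0484
finger_force: 7.0
```

```bash
python3 - <<'E'
from h import *
from bench import *
s=state();print(s["time"],s["tool_pos"],s["finger_gap"],s["finger_force"]);to(s,(.558,.146,.172,.06))
E
```

```text
9.2 [0.55557225 0.13406772 0.16625735] 0.04843044352685314 6.968625230365433
dp [-0.016  0.059 -0.029] rot [ 0.    -0.002  0.001]
```

>>> play_rows([
  {"delta_rot": [0, 0, 0], "dp": [-0.016, 0.055, 0.05], "jaw": -0.14},
  {"delta_rot": [0, 0, 0], "dp": [-0.016, 0.058, 0.15], "jaw": -0.14},
  {"delta_rot": [0, 0, 0], "dp": [-0.016, 0.058, 0.27], "jaw": -0.14},
  {"delta_rot": [0, 0, 0], "dp": [-0.016, 0.058, 0.37], "jaw": -0.14},
  {"delta_rot": [0, 0, 0], "dp": [-0.016, 0.058, 0.39], "jaw": -0.14},
])

```text
time: 9.62
tool_pos: [0.5551, 0.1426, 0.0847]
tcp_rot: [-0.03, 1.0, -0.001, -0.005]
contact_force: [-0.1, -0.0, -1.2]
finger_gap: 0.0491
finger_force: 7.0
```

```bash
python3 - <<'E'
from h import *
from bench import *
s=state();print(s["time"],s["tool_pos"],s["finger_gap"],s["finger_force"])
t=capture("top");c=capture("scene")
a=cv2.resize(c["img"][140:240,170:290],None,fx=4,fy=4,interpolation=cv2.INTER_CUBIC)
b=cv2.resize(t["img"][150:230,200:270],(320,400),interpolation=cv2.INTER_CUBIC)
b=cv2.resize(t["img"][150:230,200:264],(320,400),interpolation=cv2.INTER_CUBIC)
cv2.imwrite("pics/s6.png",np.hstack([a,b])[:,:,::-1])
for n,k in(("scene",c),("top",t)):
    P=cloud(k);X,Y,Z=np.moveaxis(P,-1,0);ok=(k["depth"]>0)&(Y>.08)&(Y<.22)
    q=ok&(X>.602)&(X<.66)&(Z>.08)&(Z<.12);print(n,"jaws x",X[q].max(),"y",Y[q].min(),Y[q].max(),"z",Z[q].min(),Z[q].max())
    q=ok&(X>.60)&(X<.66)&(Z>.008)&(Z<.07);print("pin",X[q].min(),X[q].max(),Y[q].min(),Y[q].max(),Z[q].max(),q.sum())
E
```

```text
9.6167 [0.55512387 0.14259211 0.08467638] 0.04905660425522647 6.9561060416162945
scene jaws x 0.6426594910415817 y 0.11527959809028898 0.1856094162346663 z 0.0809151859695828 0.10947825208356804
pin 0.6113702502262757 0.6373067107231231 0.13931385522335782 0.16610622531517327 0.06324290869279947 216Traceback (most recent call last):
  File "<stdin>", line 11, in <module>
    return umr_maximum(a, axis, None, out, keepdims, initial, where)
ValueError: zero-size array to reduction operation maximum which has no identity
```

View pics/s6.png

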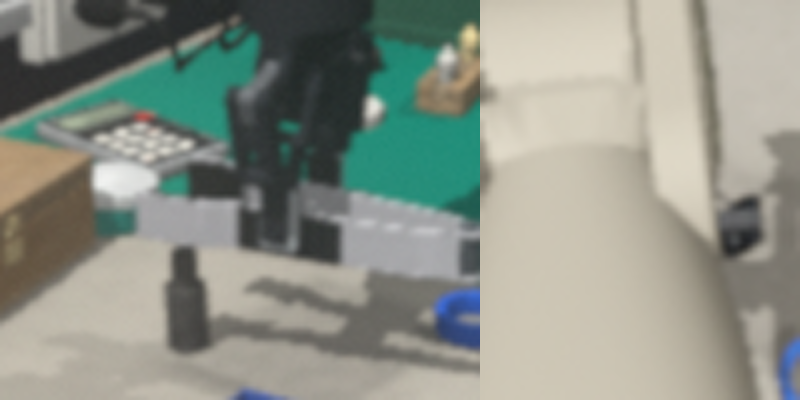

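The tongs are level above the pin: the jaw at (185,215) sits over the pin neck at (183,262) in the crop. A 3 mm shift in +y is needed, then I'll lower.

>>> play_rows([
  {"delta_rot": [0, 0, 0], "dp": [0, 0.015, 0], "jaw": -0.14},
  {"delta_rot": [0, 0, 0], "dp": [0, 0.015, 0.05], "jaw": -0.14},
  {"delta_rot": [0, 0, 0], "dp": [0, 0.015, 0.1], "jaw": -0.14},
  {"delta_rot": [0, 0, 0], "dp": [0, 0.015, 0.16], "jaw": -0.14},
  {"delta_rot": [0, 0, 0], "dp": [0, 0.015, 0.22], "jaw": -0.14},
])

```text
time: 10.13
tool_pos: [0.5595, 0.1464, 0.046]
tcp_rot: [-0.03, 1.0, 0.0, 0.001]
contact_force: [1.3, -0.2, -1.2]
finger_gap: 0.0491
finger_force: 7.0
```

>>> play_rows([
  {"delta_rot": [0, 0, 0], "dp": [0, 0, 0.05], "jaw": -0.14},
  {"delta_rot": [0, 0, 0], "dp": [0, 0, 0.09], "jaw": -0.14},
  {"delta_rot": [0, 0, 0], "dp": [0, 0, 0.12], "jaw": -0.14},
  {"delta_rot": [0, 0, 0], "dp": [0, 0, 0.13], "jaw": -0.14},
  {"delta_rot": [0, 0, 0], "dp": [0, 0, 0.13], "jaw": -0.14},
])

```text
time: 10.55
tool_pos: [0.5587, 0.1464, 0.0198]
tcp_rot: [-0.03, 1.0, -0.0, -0.0]
contact_force: [-0.8, 0.0, -1.5]
finger_gap: 0.0487
finger_force: 7.0
```

```bash
python3 - <<'E'
from h import *
from bench import *
s=state();print(s["time"],s["tool_pos"],s["finger_gap"],s["finger_force"],s["contact_force"])
k=capture("scene")
a=cv2.resize(k["img"][160:250,180:290],None,fx=5,fy=5,interpolation=cv2.INTER_CUBIC)
cv2.imwrite("pics/s7.png",a[:,:,::-1])
P=cloud(k);X,Y,Z=np.moveaxis(P,-1,0);ok=(k["depth"]>0)&(Y>.08)&(Y<.22)
q=ok&(X>.60)&(X<.66)&(Z>.008)&(Z<.035);print("jaw",X[q].min(),X[q].max(),Y[q].min(),Y[q].max())
q=ok&(X>.60)&(X<.66)&(Z>.045)&(Z<.07);print("neck",X[q].min(),X[q].max(),Y[q].min(),Y[q].max(),Z[q].max(),q.sum())
E
```

```text
10.55 [0.55870379 0.14636866 0.01977017] 0.04874976033616965 6.960661792836618 [-0.84116091  0.00802486 -1.49165308]
jaw 0.6000200020003419 0.641649575855065 0.12060869845846034 0.18912526784428474
neck 0.6052953590281233 0.6350795636878385 0.1468740657167057 0.18539581452386267 0.06376430922471227 64
```

View pics/s7.png

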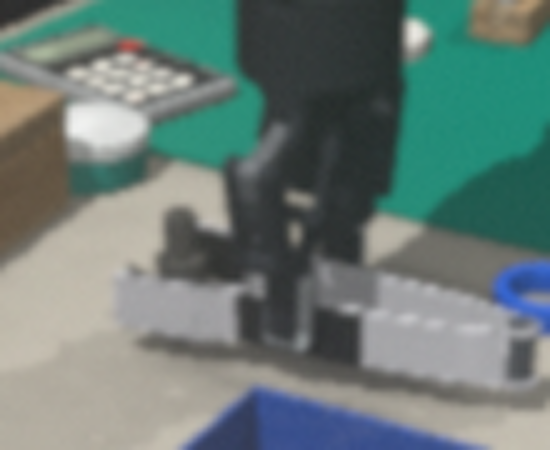

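The pin stands between the jaws, with its neck at (180,235) in the crop. I'll lower a touch and close.

>>> play_rows([
  {"delta_rot": [0, 0, 0], "dp": [0, 0, 0.02], "jaw": -0.14},
  {"delta_rot": [0, 0, 0], "dp": [0, 0, 0.025], "jaw": -0.05},
  {"delta_rot": [0, 0, 0], "dp": [0, 0, 0.025], "jaw": 0.05},
  {"delta_rot": [0, 0, 0], "dp": [0, 0, 0.025], "jaw": 0.12},
  {"delta_rot": [0, 0, 0], "dp": [0, 0, 0.025], "jaw": 0.18},
], force=60)

```text
time: 11.02
tool_pos: [0.5591, 0.1465, 0.0155]
tcp_rot: [-0.03, 1.0, 0.0, 0.0]
contact_force: [-0.4, -0.5, -1.4]
finger_gap: 0.0352
finger_force: 10.2
```

>>> play_rows([
  {"delta_rot": [0, 0, 0], "dp": [0, 0, 0], "jaw": 0.25},
  {"delta_rot": [0, 0, 0], "dp": [0, 0, 0], "jaw": 0.35},
  {"delta_rot": [0, 0, 0], "dp": [0, 0, 0], "jaw": 0.6},
  {"delta_rot": [0, 0, 0], "dp": [0, 0, 0], "jaw": 0.6},
  {"delta_rot": [0, 0, 0], "dp": [0, 0, 0], "jaw": 0.6},
])

```text
time: 11.43
tool_pos: [0.5592, 0.1463, 0.0155]
tcp_rot: [-0.03, 1.0, -0.0, 0.0]
contact_force: [-0.0, -1.0, -0.2]
finger_gap: 0.0301
finger_force: 58.9
```

```bash
python3 - <<'E'
from h import *
from bench import *
s=state();print(s["time"],s["tool_pos"],s["finger_gap"],s["finger_force"],s["contact_force"],s["moment"])
E
```

```text
11.4333 [0.5592276  0.1463463  0.01551607] 0.03013092395511235 58.865722075570375 [-0.02717349 -0.96313251 -0.23067547] [-0.20581219 -0.13552442 -0.08918868]
```

>>> play_rows([
  {"delta_rot": [0, 0, 0], "dp": [0, 0, -0.01], "jaw": 0.6},
  {"delta_rot": [0, 0, 0], "dp": [0, 0, -0.04], "jaw": 0.6},
  {"delta_rot": [0, 0, 0], "dp": [0, 0, -0.1], "jaw": 0.6},
  {"delta_rot": [0, 0, 0], "dp": [0, 0, -0.18], "jaw": 0.6},
  {"delta_rot": [0, 0, 0], "dp": [0, 0, -0.28], "jaw": 0.6},
])

```text
time: 11.85
tool_pos: [0.5572, 0.1464, 0.0705]
tcp_rot: [-0.03, 1.0, 0.0, -0.002]
contact_force: [1.2, 0.2, -3.7]
finger_gap: 0.0297
finger_force: 59.3
```

>>> play_rows([
  {"delta_rot": [0, 0, 0], "dp": [0, 0, -0.1], "jaw": 0.6},
  {"delta_rot": [0, 0, 0], "dp": [0, 0, -0.22], "jaw": 0.6},
  {"delta_rot": [0, 0, 0], "dp": [0, 0, -0.34], "jaw": 0.6},
  {"delta_rot": [0, 0, 0], "dp": [0, 0, -0.42], "jaw": 0.6},
  {"delta_rot": [0, 0, 0], "dp": [0, 0, -0.445], "jaw": 0.6},
])

```text
time: 12.27
tool_pos: [0.5601, 0.1468, 0.1635]
tcp_rot: [-0.03, 1.0, 0.0, 0.002]
contact_force: [1.7, -0.2, -2.7]
finger_gap: 0.03
finger_force: 59.4
```

>>> play_rows([
  {"delta_rot": [0, 0, 0], "dp": [0, 0, 0], "jaw": 0.6},
  {"delta_rot": [0, 0, 0], "dp": [0, 0, 0], "jaw": 0.6},
  {"delta_rot": [0, 0, 0], "dp": [0, 0, 0], "jaw": 0.6},
  {"delta_rot": [0, 0, 0], "dp": [0, 0, 0], "jaw": 0.6},
  {"delta_rot": [0, 0, 0], "dp": [0, 0, 0], "jaw": 0.6},
])

```text
time: 12.68
tool_pos: [0.5581, 0.1463, 0.1589]
tcp_rot: [-0.03, 1.0, -0.0, -0.001]
contact_force: [0.2, -0.4, -2.9]
finger_gap: 0.0301
finger_force: 59.3
```

```bash
python3 - <<'E'
from h import *
from bench import *
s=state();print(s["time"],s["tool_pos"],s["finger_gap"],s["finger_force"],s["contact_force"])
k=capture("scene")
a=cv2.resize(k["img"][90:310,160:330],None,fx=2.7,fy=2.7,interpolation=cv2.INTER_CUBIC)
cv2.imwrite("pics/s8.png",a[:,:,::-1])
P=cloud(k);X,Y,Z=np.moveaxis(P,-1,0);ok=(k["depth"]>0)&(Y>.08)&(Y<.22)&(X>.585)&(X<.66)&(Z>.05)&(Z<.27)
for z in np.arange(.12,.24,.01):
    q=ok&(Z>z)&(Z<=z+.01)
    if q.sum()>2: print(round(z+.005,3),X[q].min().round(4),X[q].max().round(4),Y[q].max().round(4),q.sum())
E
```

```text
12.6833 [0.55814274 0.1463432  0.15889802] 0.03007928986149897 59.34522685362026 [ 0.20323855 -0.40888917 -2.91147648]
0.145 0.612 0.6306 0.1679 21
0.155 0.5852 0.6435 0.1739 94
0.165 0.5853 0.6419 0.1746 108
0.175 0.5851 0.6426 0.1744 184
0.185 0.6124 0.6364 0.1663 45
0.195 0.6176 0.6334 0.1626 32
0.205 0.6184 0.6326 0.1643 26
```

View pics/s8.png

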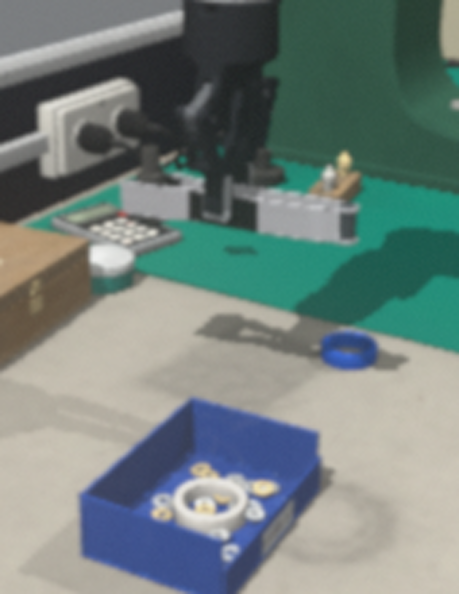

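The pin is held upright in the closed tongs, underside about 0.144 m up, and the ring is in the bin at (210,505) in the crop. The tin has not moved.

```bash
python3 -c "
from bench import *
print(job_done())"
```

```text
the job is handed in; nothing more can be done
None
```

The ring is in the bin and released, and the pin is held upright in the closed tongs with its underside about 14.5 cm above the bench; the job was handed in at about 12.7 s and returned no verdict.

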